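# Start the pump and open the two-stage vacuum valve

## Task

Start pumping down: press the start button on the pump controller fully down and let it up, then push the paddle lever of the pump valve from closed to its first detent and leave it resting there for at least a second, and then push it on past the detent to the second stop, fully open. Work with the fingertips or the outside of the fingers only: do not grip the lever or pick anything up. Leave the vent valve (ball handle) closed and everything else on the bench where it is, and finish clear of everything.

Things in the scene. Friction and masses are not known exactly. Their poses are not given: they have to be found in the camera images.
- pump_valve: the pump valve: fixed aluminium vacuum valve, 90 x 90 base, steel lever swinging level above a round dial plate (96 across). Origin: centre of the underside, under the lever's axis; at its detent the lever points along the valve's -x (roughly to the robot); a pipe stub leaves at +x. Its lever has an upright flat paddle, the vent valve's a ball; the valves and the controller may swap places
- pump_pivot (a point): point on the lever's upright axis at the top of the dial plate, 62 above the table
- pump_handle (a point): middle of the paddle, 85 from the lever axis and 94 above the table. Moves with the lever: x points outward along it, y the way it travels in opening (counter-clockwise from above). Paddle: 34 along x, 12 thick along y, 74 to 120 above the table. Inward of it: the lever's bar (12 wide, 68 to 76 above the table) and hub (30 across, up to 82)
- pump_lever (a joint): angle of the pump valve's lever, rad: 0 closed (at one stop), 0.65 first detent (soft pumping), 1.3 second stop (fully open). A spring draws it into these places; past the crests between them (about 0.3 and 1.0) it runs on by itself. It takes about 6 N at the paddle, pushed slowly, to pass each crest. Starts within 0.05 of closed
- controller: fixed pump controller, white box 110 x 80, top 58 above the table; origin at the centre of its underside. The start button stands on its top, 25 from the centre towards its display end (-x)
- start_button_top (a point): centre of the top of the round start button (28 across, 80 above the table when up, in a round black housing 44 across whose rim is 70 above the table; pressed straight down)
- start_button (a joint): travel of the start button, m: 0 up, 0.006 fully down; spring, 5 N when fully down
- vent_pivot (a point): the vent valve, the same build as the pump valve but with a 26 ball on the lever: point on its lever axis, 62 above the table; axes like those of pump_valve
- vent_handle (a point): centre of the vent lever's handle, 85 from its axis; the ball's centre is 10 above it, its top 117 above the table; moves with the lever
- vent_lever (a joint): angle of the vent valve's lever, rad: 0 closed, must stay closed
- nipple: bystander, loose: steel pipe nipple, 43 high, flanges 40 across, standing on end. Origin: underside, about its middle
- connector: bystander, loose: metal plug connector, 60 x 30 x 14 high. Origin: underside, about its middle
- meter: bystander, loose: white handheld meter lying flat, 150 x 52 x 26 high. Origin: underside, about its middle
- screwdriver: bystander, loose: screwdriver lying down, under 40 high. Origin: about its middle
- clamp_ring: bystander, loose: aluminium ring, 52 across, 14 high. Origin: underside, about its middle
- blank_flange: bystander, loose: steel blank flange, 50 across, 12 high. Origin: underside, about its middle
- bottle: bystander, loose: small closed bottle, 48 across, 110 high, off to the robot's right. Origin: underside, about its middle
Mind the look-alikes: they are no part of the job. What is shaped like the part that bears vent_pivot but purple is not meant. What is shaped like the pump_valve but pink is not meant.

How it is judged:
By the outcome, as a careful person would: the job done as asked, in the order asked, and still so for the second after the job is handed in, with the robot touching nothing.
It also fails if it takes over 53 s, if anything falls off the work surface, if the arm or the gripper's body presses on something with over 40 N, if the wrist force passes 120 N, or if a joint passes its speed limit or range.

## Robot

A 6-joint arm with a two-finger parallel gripper is mounted at the origin on the work surface. World frame = base frame: x ahead of the robot, y to its left, z up, the work surface at z = 0. Lengths are in m, angles in rad, forces in N, time in s.
With the tool pointing down it reaches from about 0.35 to 0.875 m from the base axis. Payload 4.2 kg.
Tool frame: the origin (TCP) lies midway between the tips of the shut fingers; the grasp point (between the pads) lies 19 mm behind it; y points along the fingers, z is the direction in which the jaws open and shut, and the axes are right-handed (so a half turn about y gives the same grasp; the last joint's range is limited). The gripper opens to 85 mm and grips with 20 to 120 N. Pads are 22 mm wide; open, the fingers measure 114 mm over their backs; the gripper's body (76 mm by 85 mm) begins 54 mm behind the grasp point. The pads swing forward as they close: fully open they stand 13 mm farther back than shut.
Start: joints at [1.578, 0.385, 0.008, 0, -1.194, -0.259], TCP at [0.156, 0.605, 0.231] pointing down, gripper open.
Joint ranges: [-3.14, 3.14], [-1.21, 2.06], [-1.07, 1.41], [-3.16, 2.05], [-2.99, -0.16], [-3.1, 3.1]. Speed limits (rad/s): [2.79, 2.79, 3.14, 3.14, 3.14, 3.14].

## Interface

Orientations are given as a rotation vector (axis times angle).
In Python, from plant import arm gives the robot as it stands.
- The arm moves only by the tool play_rows, never from a script. Its argument "plan" is a list of rows, each an object with "angular": the turn, a rotation vector about the tool's x, y, z in rad, a list of three; "slide": the shift along the tool's x, y, z in m, a list of three; "fingers": the opening, from -1 (shut) to 1 (fully open). A call has 1 to 8 rows; each row shifts and turns the commanded pose from where the row before left it, along the tool's axes as they then stand; what a row does not reach is not made up. A row lasts 1/10 s, in which the tool goes at most 50 mm and 8.59 degrees, less where a joint would pass 70% of its speed; a pose out of reach is approached as far as the arm can. A call is refused whole if a number of a shift passes 0.05 or a number of a turn 0.15, either way. A call with a gripper value outside its range is refused whole. The fingers move at their own pace and stop on an object; "squeeze" is the grip in N (left out, the last holds). Time passes only in rows, so rows that do not move let the fingers close. It gives the time, the measured TCP pose, the force and the opening at its end, in the units of the state.
- arm.state(): the state, without advancing time (a new reading comes with each control period).
- arm.grab_frame(name): name is "side" or "top"; returns a dict with "img" (480x640x3 uint8, blue, green, red), "fx", "fy", "cx", "cy" (pixels), "view" (4x4, takes a point from world to camera coordinates). Camera axes: x right, y down, z forward; pixel columns grow to the right and rows downward; lengths in m; the calibration is good to about 2 mm. A picture is of the moment at which its call begins. There is no depth.
- arm.hand_in(): hands the job in, once; it reports no verdict.
The state is a dict: "t": time; "q": joint angles; "qd": joint speeds; "tau": joint torques, N m; "tcp_pos": TCP position; "orientation": TCP orientation; "force": force on the tool from outside, world axes, zero at the start; "moment": the same for the moment, N m; "grip_width": finger opening in m.
Only numpy, scipy, OpenCV 4.12 (cv2) and the standard library are available. Lean on these libraries where they do the work, as an engineer would, in place of code of your own. Each camera call takes 0.05 s, during which the arm holds its last target. There are 200 camera calls.

## Working session

There is one attempt and no reset: what is moved stays moved. The work goes in short steps, Python scripts to look and compute and a tool call to move; the robot and the scene stay as the last step left them, time stands still between calls to the robot, and variables do not carry over. Pictures are saved under pics/ and viewed, about 8 in all and at most 12, crops included, and the job is handed in when it is done.

Besides the shell and the picture viewer there is one more tool, called after ">>>" as name([rows], argument=value, ...), one row to a line, values as JSON. play_rows: Moves the arm, as the interface text tells. Its arguments: {"type":"object","properties":{"plan":{"type":"array","items":{"type":"object","properties":{"angular":{"type":"array","items":{"type":"number"}},"slide":{"type":"array","items":{"type":"number"}},"fingers":{"type":"number"}}}},"squeeze":{"type":"number"}},"required":["plan"]}

```bash
mkdir -p pics
python3 - <<'E'
from plant import arm
import cv2,numpy as np
print(arm.state())
for n in("top","side"):
    f=arm.grab_frame(n); cv2.imwrite(f"pics/{n}0.png",f["img"]); print(n,f["fx"],f["fy"],f["cx"],f["cy"],f["view"].round(4).tolist())
    np.savez(f"{n}.npz",K=np.array([[f["fx"],0,f["cx"]],[0,f["fy"],f["cy"]],[0,0,1]]),V=f["view"])
E
```

```text
{'t': 0.0, 'q': array([ 1.57758081e+00,  3.85590428e-01,  6.62397435e-03, -4.62288886e-04,
       -1.19397187e+00, -2.58598790e-01]), 'qd': array([ 0.00025511, -0.00100916,  0.00110519, -0.00155931, -0.00227182,
        0.00036248]), 'tau': array([-8.01181213e-04, -3.92281616e+01,  1.88405246e+01,  4.18590143e+00,
       -4.53331304e-03, -6.83999801e-06]), 'tcp_pos': array([0.15557278, 0.60473907, 0.23020584]), 'orientation': array([-0.26422164, -2.08490484,  2.08949131]), 'force': array([0.41443144, 0.27435034, 0.22824989]), 'moment': array([ 0.01033313, -0.02751796, -0.03428508]), 'grip_width': 0.08514050215095623}
top 561.6992385999937 561.6992385999937 315.602229923544 239.67348570785762 [[0.0301, -0.9994, 0.0179, -0.0595], [-0.9916, -0.0322, -0.1251, 0.3918], [0.1256, -0.014, -0.992, 1.3954], [0.0, 0.0, 0.0, 1.0]]
side 553.292227742754 553.292227742754 316.01649126848764 236.4848502109465 [[0.9586, -0.2847, -0.0031, -0.405], [-0.1667, -0.5523, -0.8168, 0.1242], [0.2308, 0.7836, -0.5768, 1.1289], [0.0, 0.0, 0.0, 1.0]]
```

View pics/top0.png

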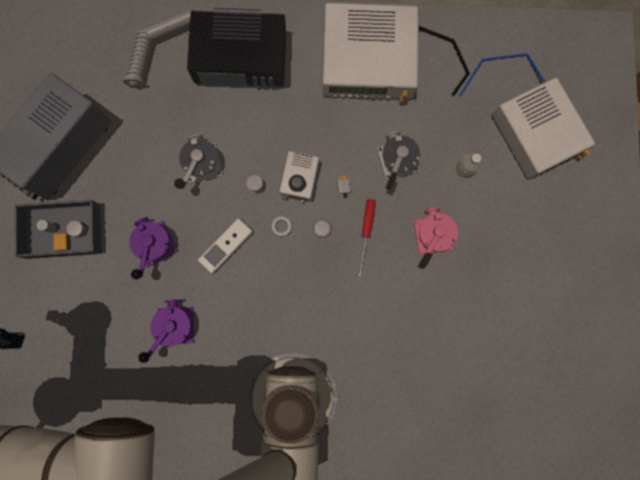

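View pics/side0.png

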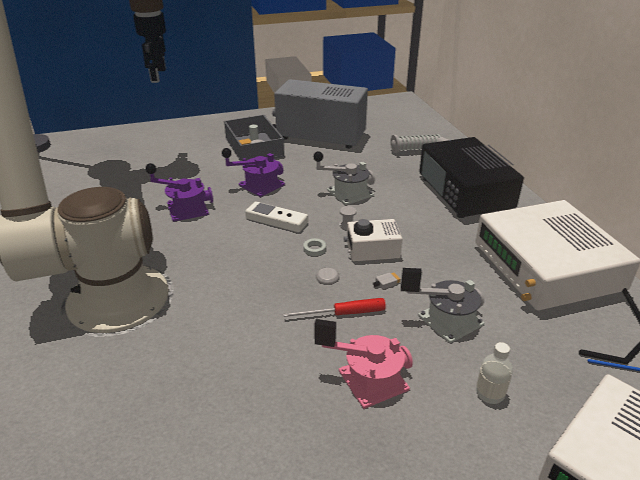

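The top view shows the grey pump valve with its paddle at (402,153)/(392,185), the controller button at (297,183) and the vent valve at (197,157). The side view shows the same layout. I'll enlarge both.

Run:
```python
import cv2,numpy as np
t=cv2.imread("pics/top0.png");s=cv2.imread("pics/side0.png")
a=cv2.resize(t[130:205,270:350],None,fx=5,fy=5,interpolation=2)
b=cv2.resize(t[130:205,365:445],None,fx=5,fy=5,interpolation=2)
c=cv2.resize(s[205:345,335:495],None,fx=5,fy=5,interpolation=2)[:, :800]
c=cv2.resize(s[210:330,335:495],None,fx=5,fy=5,interpolation=2)
cv2.imwrite("pics/c1.png",np.hstack([a,b]));cv2.imwrite("pics/c2.png",c)
```

```text
(no output)
```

View pics/c1.png

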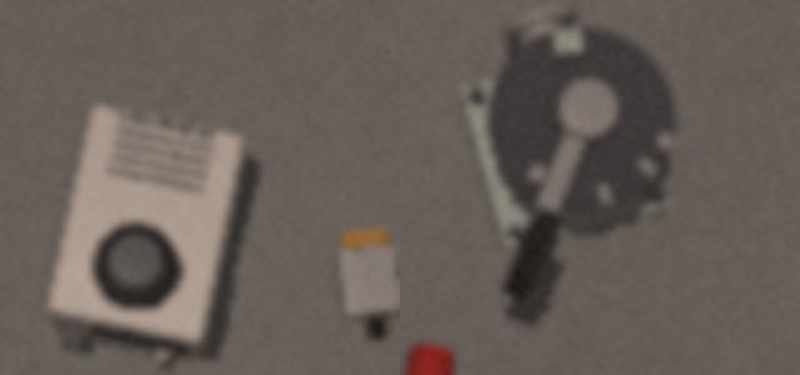

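View pics/c2.png

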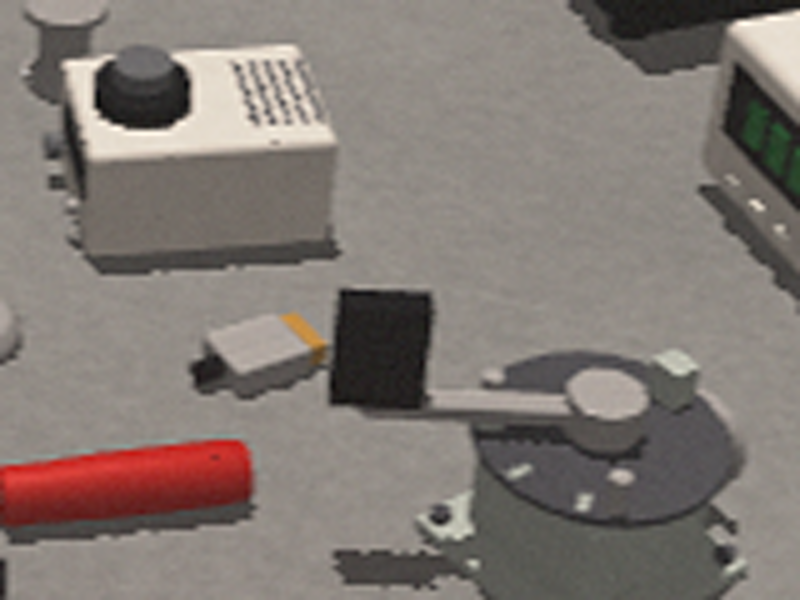

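```bash
cat > h.py <<'E'
import numpy as np,cv2
from scipy.spatial.transform import Rotation as R
C={n:np.load(n+".npz") for n in("top","side")}
def ray(n,p,z):
    K,V=C[n]["K"],C[n]["V"]; d=V[:3,:3].T@np.linalg.inv(K)@[*p,1]; o=-V[:3,:3].T@V[:3,3]
    return o+d*(z-o[2])/d[2]
E
python3 - <<'E'
from h import *
from plant import arm
for n,a,b,z in[("btn",(296.4,182.3),(363.4,222.2),.08),("hub",(402.4,151.4),(456.2,288.4),.082),("pad",(391.0,180.2),(412,268),.12)]:
    X=cv2.triangulatePoints(*[C[k]["K"]@C[k]["V"][:3] for k in("top","side")],np.float64(a).reshape(2,1),np.float64(b).reshape(2,1));X=X[:3,0]/X[3]
    print(n,ray("top",a,z).round(4),ray("side",b,z).round(4),X.round(4))
s=arm.state();print(R.from_rotvec(s["orientation"]).as_matrix().round(3),s["tcp_pos"])
E
```

```text
btn [0.5273 0.005  0.08  ] [0.5314 0.0026 0.08  ] [0.5298 0.0046 0.0785]
hub [ 0.6141 -0.2553  0.082 ] [ 0.617  -0.2564  0.082 ] [ 0.6158 -0.2559  0.0814]
pad [ 0.5309 -0.2222  0.12  ] [ 0.5407 -0.2201  0.12  ] [ 0.5345 -0.2231  0.1225]
[[-0.968 -0.    -0.249]
 [ 0.249 -0.002 -0.968]
 [-0.    -1.     0.002]] [0.15557823 0.60477745 0.23031515]
```

Pump pivot ≈ (0.6155, -0.256), lever azimuth ≈ 2.735 rad, button ≈ (0.529, 0.004). I'll go to the button first, with the fingers shut.

>>> play_rows([
  {"slide": [-0.034,0,0.0325],"angular": [0,0,0],"fingers": -1},
  {"slide": [-0.034,0,0.0325],"angular": [0,0,0],"fingers": -1},
  {"slide": [-0.034,0,0.0325],"angular": [0,0,0],"fingers": -1},
  {"slide": [-0.034,0,0.0325],"angular": [0,0,0],"fingers": -1},
  {"slide": [-0.034,0,0.0325],"angular": [0,0,0],"fingers": -1},
  {"slide": [-0.034,0,0.0325],"angular": [0,0,0],"fingers": -1},
  {"slide": [-0.034,0,0.0325],"angular": [0,0,0],"fingers": -1},
  {"slide": [-0.034,0,0.0325],"angular": [0,0,0],"fingers": -1},
])

```text
t: 0.9
tcp_pos: [0.3547, 0.2838, 0.2312]
orientation: [-0.263, -2.087, 2.088]
force: [0.9, 0.9, -0.4]
grip_width: -0.0002
```

>>> play_rows([
  {"slide": [-0.034,0.01,0.0325],"angular": [0,0,0],"fingers": -1},
  {"slide": [-0.034,0.01,0.0325],"angular": [0,0,0],"fingers": -1},
  {"slide": [-0.034,0.01,0.0325],"angular": [0,0,0],"fingers": -1},
  {"slide": [-0.034,0.01,0.0325],"angular": [0,0,0],"fingers": -1},
  {"slide": [-0.034,0.01,0.0325],"angular": [0,0,0],"fingers": -1},
  {"slide": [-0.034,0.01,0.0325],"angular": [0,0,0],"fingers": -1},
  {"slide": [-0.034,0.01,0.0325],"angular": [0,0,0],"fingers": -1},
  {"slide": [0,0.01,0],"angular": [0,0,0],"fingers": -1},
])

```text
t: 1.7
tcp_pos: [0.53, 0.002, 0.1501]
orientation: [-0.27, -2.083, 2.085]
force: [0.3, 0.1, -0.8]
grip_width: -0.0
```

>>> play_rows([
  {"slide": [0,0.03,0.0],"angular": [0,0,0],"fingers": -1},
  {"slide": [0,0.028,0],"angular": [0,0,0],"fingers": -1},
  {"slide": [0,0.006,0],"angular": [0,0,0],"fingers": -1},
  {"slide": [0,0.004,0],"angular": [0,0,0],"fingers": -1},
  {"slide": [0,0.003,0],"angular": [0,0,0],"fingers": -1},
  {"slide": [0,0.003,0],"angular": [0,0,0],"fingers": -1},
  {"slide": [0,0,0],"angular": [0,0,0],"fingers": -1},
])

```text
t: 2.4
tcp_pos: [0.529, 0.0066, 0.0784]
orientation: [-0.266, -2.09, 2.088]
force: [0.6, 1.1, 2.0]
grip_width: -0.0002
```

>>> play_rows([
  {"slide": [0,0.002,0],"angular": [0,0,0],"fingers": -1},
  {"slide": [0,0.002,0],"angular": [0,0,0],"fingers": -1},
  {"slide": [0,0.001,0],"angular": [0,0,0],"fingers": -1},
  {"slide": [0,0,0],"angular": [0,0,0],"fingers": -1},
  {"slide": [0,0,0],"angular": [0,0,0],"fingers": -1},
])

```text
t: 2.9
tcp_pos: [0.5291, 0.0066, 0.074]
orientation: [-0.266, -2.09, 2.088]
force: [-2.5, 2.5, 11.1]
grip_width: 0.0
```

>>> play_rows([
  {"slide": [0,0.001,0],"angular": [0,0,0],"fingers": -1},
  {"slide": [0,0,0],"angular": [0,0,0],"fingers": -1},
  {"slide": [0,0,0],"angular": [0,0,0],"fingers": -1},
])

```text
t: 3.2
tcp_pos: [0.5291, 0.0065, 0.0739]
orientation: [-0.266, -2.09, 2.089]
force: [-5.0, 2.4, 16.2]
grip_width: 0.0001
```

>>> play_rows([
  {"slide": [0,-0.02,0],"angular": [0,0,0],"fingers": -1},
  {"slide": [0,-0.03,0],"angular": [0,0,0],"fingers": -1},
  {"slide": [0,-0.03,0],"angular": [0,0,0],"fingers": -1},
  {"slide": [0,0,0],"angular": [0,0,0],"fingers": -1},
])

```text
t: 3.6
tcp_pos: [0.5307, 0.0064, 0.1553]
orientation: [-0.272, -2.094, 2.089]
force: [0.0, -0.1, 0.4]
grip_width: -0.0002
```

>>> play_rows([
  {"slide": [-0.0138,0,0.036],"angular": [0,0,0],"fingers": -1},
  {"slide": [-0.0138,0,0.036],"angular": [0,0,0],"fingers": -1},
  {"slide": [-0.0138,0,0.036],"angular": [0,0,0],"fingers": -1},
  {"slide": [-0.0138,0,0.036],"angular": [0,0,0],"fingers": -1},
  {"slide": [-0.0138,0,0.036],"angular": [0,0,0],"fingers": -1},
  {"slide": [0,0.03,0],"angular": [0,0,0],"fingers": -1},
  {"slide": [0,0.035,0],"angular": [0,0,0],"fingers": -1},
  {"slide": [0,0.0,0],"angular": [0,0,0],"fingers": -1},
])

```text
t: 4.4
tcp_pos: [0.5455, -0.1854, 0.0807]
orientation: [-0.253, -2.081, 2.08]
force: [-1.4, -0.6, -0.2]
grip_width: -0.0001
```

Run:
```python
from h import *
from plant import arm
s=arm.state();print(s["tcp_pos"],s["force"],R.from_rotvec(s["orientation"]).as_matrix().round(3))
t=arm.grab_frame("top")["img"];q=arm.grab_frame("side")["img"]
f=lambda i,x,y:cv2.resize(i[y:y+120,x:x+100],None,fx=4,fy=4,interpolation=2)
cv2.imwrite("pics/d1.png",np.hstack([f(t,350,110),f(q,380,200)]))
```

```text
[ 0.54550942 -0.18541787  0.08074451] [-1.38562645 -0.59006982 -0.23636403] [[-0.968 -0.012 -0.252]
 [ 0.252  0.002 -0.968]
 [ 0.012 -1.     0.001]]
```

View pics/d1.png

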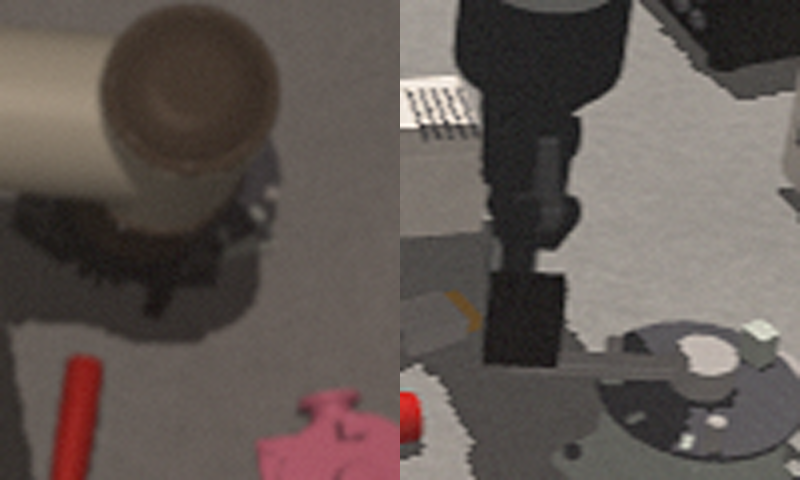

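>>> play_rows([
  {"slide": [0,-0.005,0.008],"angular": [0,0,0],"fingers": -1},
  {"slide": [0,0,0.005],"angular": [0,0,0],"fingers": -1},
  {"slide": [0,0,0.004],"angular": [0,0,0],"fingers": -1},
  {"slide": [0,0,0.003],"angular": [0,0,0],"fingers": -1},
  {"slide": [0,0,0.003],"angular": [0,0,0],"fingers": -1},
  {"slide": [0,0,0.003],"angular": [0,0,0],"fingers": -1},
  {"slide": [0,0,0],"angular": [0,0,0],"fingers": -1},
])

```text
t: 5.2
tcp_pos: [0.5437, -0.2105, 0.0916]
orientation: [-0.265, -2.088, 2.087]
force: [-0.0, 3.9, 2.6]
grip_width: -0.0001
```

>>> play_rows([
  {"slide": [0,0,0.002],"angular": [0,0,0],"fingers": -1},
  {"slide": [0,0,0.002],"angular": [0,0,0],"fingers": -1},
  {"slide": [0,0,0.002],"angular": [0,0,0],"fingers": -1},
  {"slide": [0,0,0.002],"angular": [0,0,0],"fingers": -1},
  {"slide": [0,0,0.002],"angular": [0,0,0],"fingers": -1},
  {"slide": [0,0,0.002],"angular": [0,0,0],"fingers": -1},
  {"slide": [0,0,0],"angular": [0,0,0],"fingers": -1},
])

```text
t: 5.9
tcp_pos: [0.5403, -0.2218, 0.0913]
orientation: [-0.263, -2.088, 2.087]
force: [-1.7, 4.4, 3.1]
grip_width: 0.0002
```

>>> play_rows([
  {"slide": [0,0,0.002],"angular": [0,0,0],"fingers": -1},
  {"slide": [0,0,0.002],"angular": [0,0,0],"fingers": -1},
  {"slide": [0,0,0.002],"angular": [0,0,0],"fingers": -1},
  {"slide": [0,0,0],"angular": [0,0,0],"fingers": -1},
])

```text
t: 6.3
tcp_pos: [0.5392, -0.2288, 0.0911]
orientation: [-0.265, -2.087, 2.088]
force: [-1.0, -1.0, -0.1]
grip_width: 0.0
```

>>> play_rows([
  {"slide": [0,0,0.002],"angular": [0,0,0],"fingers": -1},
  {"slide": [0,0,0.002],"angular": [0,0,0],"fingers": -1},
  {"slide": [0,0,0],"angular": [0,0,0],"fingers": -1},
])

```text
t: 6.6
tcp_pos: [0.538, -0.2324, 0.0911]
orientation: [-0.264, -2.087, 2.087]
force: [0.4, -0.6, -0.4]
grip_width: 0.0001
```

>>> play_rows([
  {"slide": [0,0,-0.005],"angular": [0,0,0],"fingers": -1},
  {"slide": [0,0,0],"angular": [0,0,0],"fingers": -1},
  {"slide": [0,0,0],"angular": [0,0,0],"fingers": -1},
  {"slide": [0,0,0],"angular": [0,0,0],"fingers": -1},
  {"slide": [0,0,0],"angular": [0,0,0],"fingers": -1},
  {"slide": [0,0,0],"angular": [0,0,0],"fingers": -1},
  {"slide": [0,0,0],"angular": [0,0,0],"fingers": -1},
  {"slide": [0,0,0],"angular": [0,0,0],"fingers": -1},
])

```text
t: 7.4
tcp_pos: [0.5394, -0.2271, 0.0913]
orientation: [-0.264, -2.087, 2.087]
force: [-0.3, -0.2, -0.0]
grip_width: -0.0004
```

>>> play_rows([
  {"slide": [0,0,0],"angular": [0,0,0],"fingers": -1},
  {"slide": [0,0,0],"angular": [0,0,0],"fingers": -1},
  {"slide": [0,0,0],"angular": [0,0,0],"fingers": -1},
  {"slide": [0,0,0],"angular": [0,0,0],"fingers": -1},
  {"slide": [0,0,0],"angular": [0,0,0],"fingers": -1},
  {"slide": [0,0,0],"angular": [0,0,0],"fingers": -1},
  {"slide": [0,0,0],"angular": [0,0,0],"fingers": -1},
  {"slide": [0,0,0],"angular": [0,0,0],"fingers": -1},
])

```text
t: 8.2
tcp_pos: [0.5394, -0.2271, 0.0913]
orientation: [-0.264, -2.087, 2.087]
force: [-0.8, 0.5, -0.5]
grip_width: -0.0
```

Run:
```python
from h import *
from plant import arm
s=arm.state();print(s["tcp_pos"],s["force"])
q=arm.grab_frame("side")["img"]
cv2.imwrite("pics/e1.png",cv2.resize(q[200:350,370:510],None,fx=4,fy=4,interpolation=2))
P=np.array([.6155,-.256])
for a in(0,.65,1.3):
    th=2.735+a; X=C["side"]["V"]@[*(P+.085*np.array([np.cos(th),np.sin(th)])),.12,1]
    u=C["side"]["K"]@X[:3];u=u[:2]/u[2];print(a,u,((u-[370,200])*4+2).round())
```

```text
[ 0.53940589 -0.2270617   0.09132777] [-0.81509095  0.49969737 -0.50569308]
0 [410.89760124 269.05572475] [166. 278.]
0.65 [421.55342037 288.05438184] [208. 354.]
1.3 [449.06328997 301.69970835] [318. 409.]
```

View pics/e1.png

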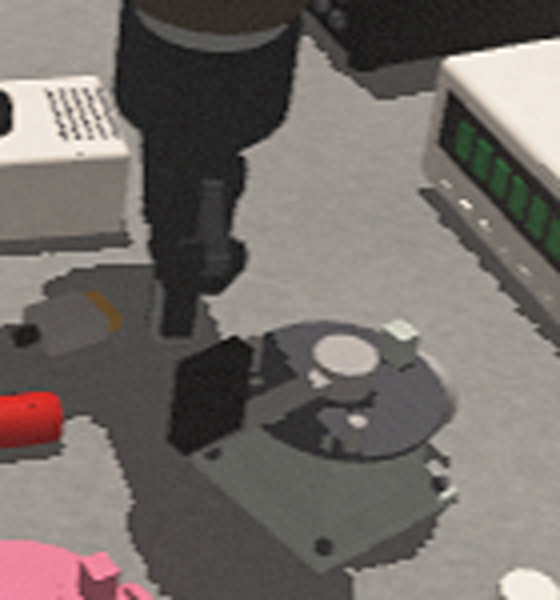

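The lever rests freely at the detent: its paddle top is at crop (210,350), against the predicted (208,354). It has been there for more than 1 s. Next I turn the tool, approach and push on.

>>> play_rows([
  {"slide": [0,0,0],"angular": [0,-0.15,0],"fingers": -1},
  {"slide": [0,0,0],"angular": [0,-0.15,0],"fingers": -1},
  {"slide": [0,0,0],"angular": [0,-0.15,0],"fingers": -1},
  {"slide": [0,0,0],"angular": [0,-0.15,0],"fingers": -1},
  {"slide": [0.006,0,0.005],"angular": [0,0,0],"fingers": -1},
  {"slide": [0.006,0,0.005],"angular": [0,0,0],"fingers": -1},
  {"slide": [0.006,0,0.005],"angular": [0,0,0],"fingers": -1},
  {"slide": [0,0,0],"angular": [0,0,0],"fingers": -1},
])

```text
t: 9.05
tcp_pos: [0.5268, -0.2483, 0.0913]
orientation: [-0.355, 2.034, -2.034]
force: [0.3, 0.6, -1.0]
grip_width: -0.0001
```

>>> play_rows([
  {"slide": [0,0,0.003],"angular": [0,0,0],"fingers": -1},
  {"slide": [0,0,0.003],"angular": [0,0,0],"fingers": -1},
  {"slide": [0,0,0.002],"angular": [0,0,0],"fingers": -1},
  {"slide": [0,0,0.002],"angular": [0,0,0],"fingers": -1},
  {"slide": [0,0,0],"angular": [0,0,0],"fingers": -1},
])

```text
t: 9.55
tcp_pos: [0.5312, -0.2568, 0.0913]
orientation: [-0.357, 2.032, -2.032]
force: [-0.4, 0.3, -0.5]
grip_width: -0.0002
```

>>> play_rows([
  {"slide": [0,0,0.002],"angular": [0,0,0],"fingers": -1},
  {"slide": [0,0,0.002],"angular": [0,0,0],"fingers": -1},
  {"slide": [0,0,0.002],"angular": [0,0,0],"fingers": -1},
  {"slide": [0,0,0.002],"angular": [0,0,0],"fingers": -1},
  {"slide": [0,0,0.002],"angular": [0,0,0],"fingers": -1},
  {"slide": [0,0,0.002],"angular": [0,0,0],"fingers": -1},
  {"slide": [0,0,0.002],"angular": [0,0,0],"fingers": -1},
  {"slide": [0,0,0],"angular": [0,0,0],"fingers": -1},
])

```text
t: 10.35
tcp_pos: [0.5349, -0.2696, 0.0911]
orientation: [-0.359, 2.034, -2.032]
force: [-3.4, 4.9, 3.1]
grip_width: -0.0002
```

>>> play_rows([
  {"slide": [0,0,0.002],"angular": [0,0,0],"fingers": -1},
  {"slide": [0,0,0.002],"angular": [0,0,0],"fingers": -1},
  {"slide": [0,0,0.002],"angular": [0,0,0],"fingers": -1},
  {"slide": [0,0,0.002],"angular": [0,0,0],"fingers": -1},
  {"slide": [0,0,0],"angular": [0,0,0],"fingers": -1},
])

```text
t: 10.85
tcp_pos: [0.5381, -0.2771, 0.0911]
orientation: [-0.358, 2.033, -2.032]
force: [-2.1, 4.1, 1.1]
grip_width: 0.0003
```

>>> play_rows([
  {"slide": [0,0,0.002],"angular": [0,0,0],"fingers": -1},
  {"slide": [0,0,0.002],"angular": [0,0,0],"fingers": -1},
  {"slide": [0,0,0.002],"angular": [0,0,0],"fingers": -1},
  {"slide": [0,0,0.002],"angular": [0,0,0],"fingers": -1},
  {"slide": [0,0,0.002],"angular": [0,0,0],"fingers": -1},
  {"slide": [0,0,0],"angular": [0,0,0],"fingers": -1},
])

```text
t: 11.45
tcp_pos: [0.5424, -0.2876, 0.0915]
orientation: [-0.356, 2.031, -2.033]
force: [-0.5, 0.8, 0.5]
grip_width: -0.0001
```

The force has dropped away, so the lever has passed the crest. I'll back off, rise and look.

>>> play_rows([
  {"slide": [0,0,-0.015],"angular": [0,0,0],"fingers": -1},
  {"slide": [0,0,-0.02],"angular": [0,0,0],"fingers": -1},
  {"slide": [0,-0.04,0],"angular": [0,0,0],"fingers": -1},
  {"slide": [0,-0.05,0],"angular": [0,0,0],"fingers": -1},
  {"slide": [0,-0.04,-0.02],"angular": [0,0,0],"fingers": -1},
  {"slide": [0.02,0,-0.04],"angular": [0,0,0],"fingers": -1},
  {"slide": [0.02,0,-0.04],"angular": [0,0,0],"fingers": -1},
  {"slide": [0,0,0],"angular": [0,0,0],"fingers": -1},
])

```text
t: 12.25
tcp_pos: [0.4534, -0.1708, 0.2214]
orientation: [-0.361, 2.033, -2.029]
force: [0.7, -0.1, 0.0]
grip_width: 0.0003
```

Run:
```python
from h import *
from plant import arm
s=arm.state();print(s["t"],s["tcp_pos"],s["force"])
q=arm.grab_frame("side")["img"]
cv2.imwrite("pics/g1.png",cv2.resize(q[200:350,370:510],None,fx=4,fy=4,interpolation=2))
cv2.imwrite("pics/g2.png",q)
cv2.imwrite("pics/g3.png",arm.grab_frame("top")["img"])
```

```text
12.25 [ 0.45342188 -0.17077745  0.22143608] [ 0.65956007 -0.09182877  0.00656315]
```

View pics/g1.png

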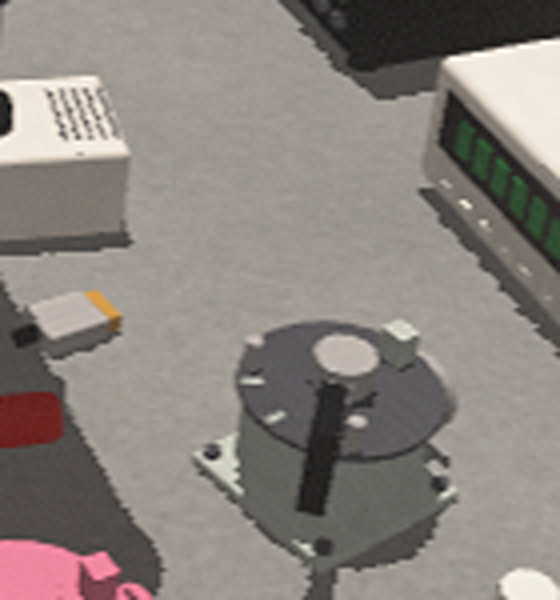

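View pics/g2.png

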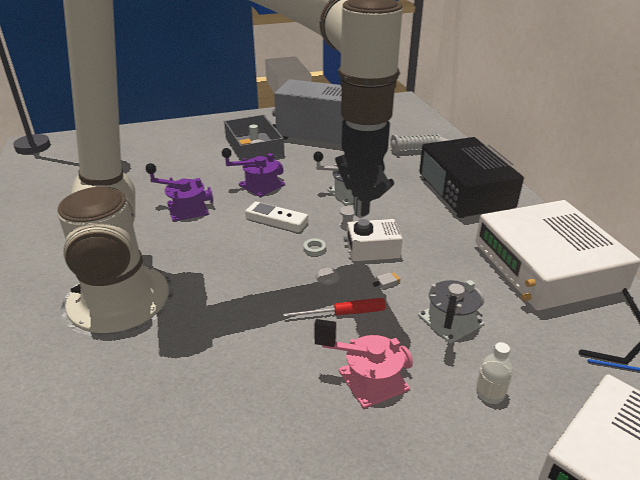

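The paddle is edge-on at crop (320,~410), matching the predicted 1.3 rad position of (318,409). The vent ball at (318,157) and the bystanders are unchanged, and the arm is clear. Handing in.

```bash
python3 -c "
from plant import arm
print(arm.hand_in())"
```

```text
the job is handed in; nothing more can be done
None
```

The job is done and handed in at about 12.3 s of the 53 s allowed; the hand-in gave no verdict.

- **Start button:** I pressed it with shut fingertips until it stopped hard. The tip read 74 mm above the table, with up to 16 N against the 5 N spring. Then I lifted clear; I took no close-up of the button coming back up.
- **First detent:** I pushed the paddle over the first crest with the outside of the fingers and backed off. The lever then rested untouched for about 1.5 s or more. The paddle top appeared within about 1 image pixel of the predicted 0.65 rad position.
- **Fully open:** I pushed it past the second crest and it ran on by itself. The final picture fits the predicted 1.3 rad position, though the paddle was edge-on to the side camera there, so this reading is a little less sharp.
- **Rest of the bench:** In the last side picture the vent ball handle and the visible loose items looked unmoved. I saved a last top view but did not look at it. The arm finished at 0.22 m height, touching nothing, with tool force under 1 N.

No check failed or disagreed.

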